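Dip the water gauge of the bookshop planter and hold it up for reading

ROBOT

A 6-joint arm with a two-finger parallel gripper is mounted at the origin on the work surface. World frame = base frame: x ahead of the robot, y to its left, z up, the work surface at z = 0. Lengths are in m, angles in rad, forces in N, time in s.
With the tool pointing down it reaches from about 0.25 to 0.725 m from the base axis. Payload 4 kg.
Tool frame: the origin (TCP) lies at the very end of the fingers, on their centre line; the grasp point (between the pads) lies 19 mm behind it; z points along the fingers, y is the line along which they close (so a half turn about z gives the same grasp; the last joint's range is limited). The gripper opens to 85 mm and grips with 20 to 120 N. Pads are 22 mm wide; open, the fingers measure 114 mm over their backs; the gripper's body (76 mm by 85 mm) begins 54 mm behind the grasp point. The pads swing forward as they close: fully open they stand 13 mm farther back than shut.
Start: joints at [1.198, 0.241, 0.005, 1.335, 0, 1.571], TCP at [0.182, 0.466, 0.231] pointing down, gripper open.
Joint ranges: [-2.72, 2.72], [-1.05, 1.87], [-1.09, 1.28], [-1.99, 2.15], [-1.42, 1.44], [-3.14, 3.14]. Speed limits (rad/s): [2.79, 2.79, 3.14, 3.14, 3.14, 3.14].

INTERFACE

Orientations are given as a unit quaternion [x, y, z, w].
In Python, from workcell import telemetry, vision, workorder gives the robot as it stands.
- The arm moves only by the shell command python3 -m inch 'ROWS'. ROWS is JSON, a list of rows, each a list of 3 entries, a list of its own where there are three numbers: the turn, a rotation vector about the tool's x, y, z scaled (see below), then the shift along the tool's x, y, z scaled (see below), then the closure, from -1 (fully open) to 1 (shut). A call has 1 to 10 rows; each row shifts and turns the commanded pose from where the row before left it, along the tool's axes as they then stand; what a row does not reach is not made up. The controller multiplies each number of a shift by 0.3 m and each number of a turn by 360 degrees. A row lasts 1/12 s, in which the tool goes at most 41.7 mm and 7.16 degrees, less where a joint would pass 70% of its speed; a pose out of reach is approached as far as the arm can. A call with a number of a shift or a turn outside -1 to 1 is refused whole. A call with a gripper value outside its range is refused whole. The fingers move at their own pace and stop on an object; the grip force is fixed at half the most. Time passes only in rows, so rows that do not move let the fingers close. It gives the time, the measured TCP pose, the force, the opening and the grip force at its end, in the units of the state.
- telemetry.get_obs(): the state, without advancing time (a new reading comes with each control period).
- vision.camera(name): name is "scene" or "top" or "wrist"; returns a dict with "img" (420x560x3 uint8, red, green, blue), "fov_y" (degrees; the focal length in pixels is half the picture's height over the tangent of half this angle, whatever the lens; pixels are square), "cx", "cy" (the principal point, pixels), "pose" (4x4, takes a point from camera to world coordinates). Camera axes: x right, y up, looking along -z (the intrinsics and any distortion apply to the point x, -y, -z); pixel columns grow to the right and rows downward; lengths in m; the calibration is good to about 2 mm. The wrist camera is an equidistant fisheye: a pixel r from the principal point sees the ray r / f radians off the axis. A picture is of the moment at which its call begins. There is no depth.
- workorder.job_done(): hands the job in; it is judged then, once.
The state is a dict: "clock": time; "joint_pos": joint angles; "joint_vel": joint speeds; "tau": joint torques, N m; "eef_pos": TCP position; "tool_rot": TCP orientation; "ft_force": force on the tool from outside, world axes, zero at the start; "ft_torque": the same for the moment, N m; "grip_width": finger opening in m; "grasp_force": force on a finger pad.
Only numpy, scipy, OpenCV 4.12 (cv2) and the standard library are available. Lean on these libraries where they do the work, as an engineer would, in place of code of your own. Each camera call takes 0.05 s, during which the arm holds its last target. There are 200 camera calls.

TASK

Check the water in the planter on the display table: take the gauge that lies on the table, lower its blade into the planter's guide tube until the collar stops on the tube's rim, without forcing it, and draw it right out again. Then hold the gauge up in the gripper, clear of everything and higher than the planter's rim, with the blade level and its scale side facing up, so that it can be read; finish while still holding it like that, do not put it down. Leave the watering can, the books and the toy train as they are.

Things in the scene. Friction and masses are not known exactly. Their poses are not given: they have to be found in the camera images.
- gauge: water gauge, 60 g. Origin on its long axis at the collar's seating face; x to the tip, z out of the scale side. White blade from x = 0 to 100 mm, 10 wide (y), 6 thick (z), dark marks only on its +z side; grey collar disc, 30 mm diameter, x = -6 to 0; grey flat-sided handle x = -86 to -6 mm, 14 wide (y), 30 high (z). It starts lying on the table, scale up, axis 15 mm high
- gauge_grip (a point): middle of the gauge's handle, on its axis, 46 mm behind the gauge's origin; axes as the gauge's. At the start the handle lies to the right and the tip points roughly to the left (+y)
- gauge_tip (a point): tip of the gauge's blade, on its axis, 100 mm ahead of its origin; axes as the gauge's
- planter: self-watering table planter: heavy, fixed grey trough 150 (x) by 340 mm (y), rim 115 mm high, with brown clay pebbles (top 106 mm high) and three aloes up to 215 mm high in its middle and left part (their leaves give way). Origin: centre of its underside, z up. The white guide tube stands upright at its robot-side right corner
- guide_mouth (a point): centre of the guide tube's upper rim, 128 mm above the table, x = -35, y = -128 mm in the planter's frame; z up along the tube. The tube is vertical, white, 24 mm outside and 18 mm inside diameter, open for 115 mm below the rim, so the collar lands on the rim before the tip reaches the bottom
- watering_can: bystander: steel watering can, 110 mm in diameter, 104 mm high, spout tip 122 mm high along its +x, handle along -x; origin at the centre of its underside
- books: bystander: pile of three picture books, 160 x 140 mm, 60 mm high; origin at the centre of its underside
- toy_train: bystander: wooden toy engine, 130 mm long (x), 68 mm wide, 90 mm high; origin at the centre, on the table
Not all that is in view belongs to the job. Of the things shaped like the gauge, the grey one is meant.

How it is judged:
On the way, in this order (a step that is already met when the one before it is completed fails the run):
1. the gauge stands in the guide tube with its collar down on the rim (z of gauge in the frame of guide_mouth below 0.003 m and horizontal distance between gauge and guide_mouth below 0.006 m and z of gauge_tip in the frame of guide_mouth below -0.09 m and angle between the x axis of gauge and the z axis of guide_mouth, either way round below 0.12 rad), for 0.2 s.
2. the gauge is drawn right out of the tube, in the fingers (z of gauge_tip in the frame of guide_mouth above 0.008 m and contact force between gauge and the fingers above 0.5 N), for 0.1 s.
At the end, for the whole second after the job is handed in: the gauge is held still in the fingers, blade level within 10 degrees, scale side up within 17 degrees, tip and handle more than 115 mm above the table (higher than the planter's rim), touching neither the planter nor any bystander (angle between gauge's own x axis and vertical between 1.396 and 1.745 rad and angle between gauge's own z axis and vertical below 0.3 rad and height (world z) of each of gauge_tip, gauge_grip above 0.115 m and contact force between gauge and the fingers above 0.5 N and contact force between gauge and planter below 0.05 N and contact force between gauge and watering_can below 0.05 N and contact force between gauge and books below 0.05 N and contact force between gauge and toy_train below 0.05 N and linear speed of gauge below 0.03 m/s and angular speed of gauge below 0.3 rad/s); the arm keeps its last pose, push and grip.
It fails at once if the gauge is forced against the planter (more than 40 N) (contact force between gauge and planter above 40 N).
It fails at once if the watering can, the books or the toy train is moved by more than 20 mm or tipped (distance of any of watering_can, books, toy_train from where it was at the start of the episode above 0.02 m or angle between any of watering_can, books, toy_train's own z axis and vertical above 0.35 rad).
It also fails if it takes over 58 s, if anything falls off the work surface, if the arm or the gripper's body presses on something with over 40 N, if the wrist force passes 120 N, or if a joint passes its speed limit or range.

## Working session

There is one attempt and no reset: what is moved stays moved. The work goes in short steps, Python scripts to look and compute and a shell command to move; the robot and the scene stay as the last step left them, time stands still between calls to the robot, and variables do not carry over. Pictures are saved under pics/ and viewed, at most 13 in all, crops included, and the job is handed in when it is done.

```bash
mkdir -p pics; ls; python3 - <<'E'
from workcell import telemetry, vision
import cv2,numpy as np
o=telemetry.get_obs();print({k:np.round(v,3).tolist() for k,v in o.items()})
for n in("scene","top"):
    c=vision.camera(n);cv2.imwrite(f"pics/{n}0.png",c["img"][:,:,::-1]);print(n,c["fov_y"],c["cx"],c["cy"],np.round(c["pose"],4).tolist(),c.keys())
E
```

```text
pics
{'clock': 0.0, 'joint_pos': [1.198, 0.241, 0.004, 1.335, -0.0, 1.571], 'joint_vel': [-0.0, -0.002, -0.002, 0.001, -0.001, -0.0], 'tau': [0.001, -37.231, 25.241, 0.017, 0.0, -0.0], 'eef_pos': [0.182, 0.465, 0.23], 'tool_rot': [0.185, 0.983, -0.001, -0.0], 'ft_force': [-0.071, -0.226, 0.374], 'ft_torque': [-0.019, 0.019, -0.0], 'grasp_force': 0.0, 'grip_width': 0.085}
scene 45.33425328367322 277.5816152001859 220.96838894239258 [[0.7349, -0.3908, 0.5542, 1.3871], [0.6781, 0.4301, -0.5959, -0.9445], [-0.0055, 0.8138, 0.5811, 1.0195], [0.0, 0.0, 0.0, 1.0]] dict_keys(['img', 'fov_y', 'cx', 'cy', 'pose'])
top 47.23167667624041 276.42325593378797 213.5726333708715 [[-0.0167, 0.9807, -0.1949, 0.2862], [-0.9998, -0.0176, -0.0028, -0.0318], [-0.0062, 0.1948, 0.9808, 1.411], [0.0, 0.0, 0.0, 1.0]] dict_keys(['img', 'fov_y', 'cx', 'cy', 'pose'])
```

View pics/scene0.png

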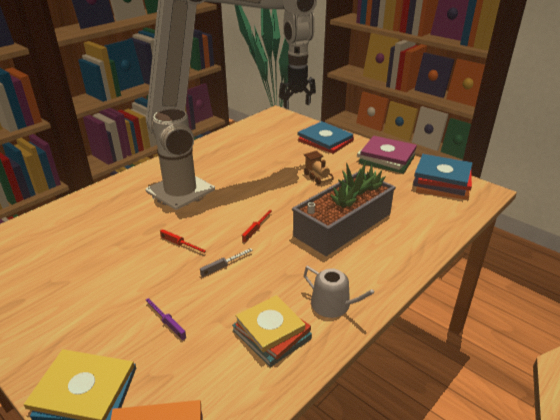

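View pics/top0.png

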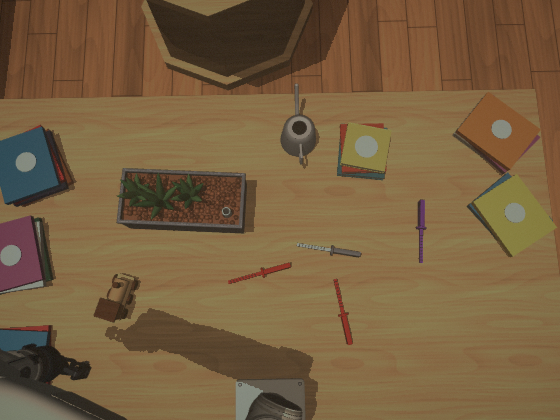

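The scene view shows the planter centred at (343,215), with the can at (330,295), the books at (272,325) and the train at (317,165). In the top view there are four gauge-shaped things: grey at (330,250), red at (260,273), red at (343,312) and purple at (421,230). The grey one fits, with its white scaled blade pointing left. The tube is at about (226,212). I'll confirm with one crop.

```bash
cat > h.py <<'E'
import numpy as np,cv2
from workcell import telemetry,vision
from scipy.spatial.transform import Rotation as R
def ray(c,u,v):
    f=c["img"].shape[0]/2/np.tan(np.radians(c["fov_y"]/2));P=c["pose"]
    d=P[:3,:3]@np.array([(u-c["cx"])/f,-(v-c["cy"])/f,-1]);return P[:3,3],d
def onz(c,u,v,z):
    p,d=ray(c,u,v);return p+d*(z-p[2])/d[2]
def proj(c,X):
    f=c["img"].shape[0]/2/np.tan(np.radians(c["fov_y"]/2));P=c["pose"]
    q=P[:3,:3].T@(np.array(X)-P[:3,3]);return c["cx"]+f*q[0]/-q[2],c["cy"]-f*q[1]/-q[2]
E
python3 - <<'E'
from h import *
c=vision.camera("top");s=vision.camera("scene")
a=c["img"][190:290,205:375];a=cv2.resize(a,None,fx=4.6,fy=4.6,interpolation=cv2.INTER_CUBIC)
b=s["img"][180:290,190:330];b=cv2.resize(b,None,fx=1.2,fy=1.2)
cv2.imwrite("pics/crop1.png",a[:,:,::-1])
for u,v,z in((297,244,.018),(331,250,.03),(361,254,.03),(226,212,.128),(299,134,.06),(366,147,.06),(119,298,.05)):print(u,v,onz(c,u,v,z).round(4))
E
```

```text
297 244 [ 0.4714 -0.0863  0.018 ]
331 250 [ 0.4506 -0.1835  0.03  ]
361 254 [ 0.4376 -0.2694  0.03  ]
226 212 [0.548  0.1093 0.128 ]
299 134 [ 0.7939 -0.0989  0.06  ]
366 147 [ 0.7498 -0.2951  0.06  ]
119 298 [0.3239 0.4164 0.05  ]
```

View pics/crop1.png

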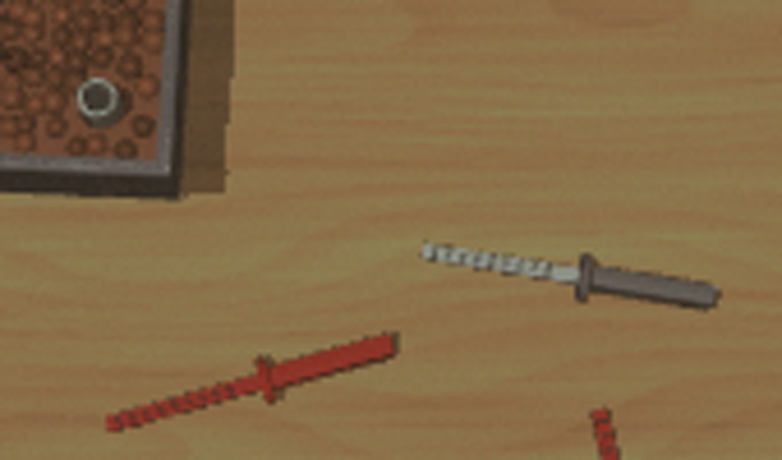

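The crop shows the grey gauge with its white marked blade scale-up: tip at top-view (297.3,244.1), collar at (332,250), handle end at (360.8,254.5). The tube mouth is at (226.3,211.3). This is the one meant, because the other three are red or purple. Next I'll cross-check with the scene camera and work out the approach.

```bash
cat >> h.py <<'E'
def plan(pos,Rt,dist=True):
    "turn first (tool-axis rotvec in deg/360), then shift in the turned tool frame (/0.3)"
    o=telemetry.get_obs();R0=R.from_quat(o["tool_rot"])
    rv=(R0.inv()*Rt).as_rotvec();d=np.array(pos)-o["eef_pos"]
    print("t",round(o["clock"],2),"turn units",(rv/2/np.pi).round(4),"rows>=",np.degrees(np.linalg.norm(rv))/7.1)
    print("shift units before turn",(R0.inv().apply(d)/.3).round(4),"after turn",(Rt.inv().apply(d)/.3).round(4),"rows>=",np.linalg.norm(d)/.0415)
def frame(z,x):
    z=np.array(z,float);z/=np.linalg.norm(z);x=np.array(x,float);x-=z*(x@z);x/=np.linalg.norm(x)
    return R.from_matrix(np.stack([x,np.cross(z,x),z],1))
E
python3 - <<'E'
from h import *
c=vision.camera("top");s=vision.camera("scene")
tip=onz(c,297.3,244.1,.017);end=onz(c,360.8,254.5,.03);tube=onz(c,226.3,211.3,.128)
print(tip,end,np.linalg.norm((tip-end)[:2]),tube)
print("scene px pred: tip,end,tube",[np.round(proj(s,p),1) for p in(tip,end,tube)])
im=s["img"]; cr=np.hstack([cv2.resize(im[195:219,298:326],(400,343),interpolation=2),cv2.resize(im[240:280,195:260],(400,343),interpolation=2)])
cv2.imwrite("pics/crop2.png",cr[:,:,::-1])
u=(tip-end);u[2]=0;u/=np.linalg.norm(u);t=np.radians(15)
Z=np.array([0,0,1]);tz=np.sin(t)*u-np.cos(t)*Z;Rt=frame(tz,u)
g=tip-.146*u;g[2]=.0243;tcp=g+.019*tz;print("u",u,"tcp",tcp)
plan(tcp+.12*Z,Rt)
Rn=frame(-Z,u);plan(tcp+.12*Z,Rn)
E
```

```text
[ 0.47122054 -0.08724272  0.017     ] [ 0.43613886 -0.26874327  0.03      ] 0.18485987153329936 [0.54995115 0.10849862 0.128     ]
scene px pred: tip,end,tube [array([250.5, 249. ]), array([199. , 268.7]), array([310. , 203.9])]
u [0.18977442 0.98182772 0.        ] tcp [ 0.4444467  -0.22576137  0.00594741]
t 0.3 turn units [-0.029   0.0348  0.2197] rows>= 11.374375709388326
shift units before turn [-1.6538 -1.827   0.3515] after turn [-2.1154  1.2961 -0.2043] rows>= 17.994934911580714
t 0.3 turn units [-1.000e-04  1.000e-04  2.211e-01] rows>= 11.208853637336468
shift units before turn [-1.6538 -1.827   0.3515] after turn [-2.0962  1.2961  0.3501] rows>= 17.994934911580714
```

View pics/crop2.png

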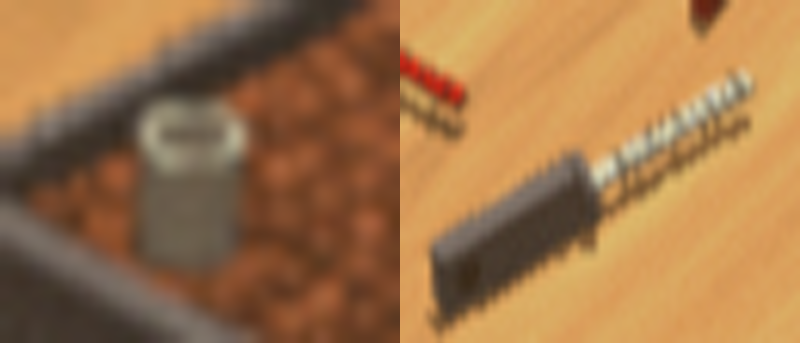

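The tube ring is at scene (311.3,204.2) and the tip at (251.9,249.1). Both are about 1.4 px right of the top-view prediction, so their positions relative to each other agree. Moving now: yaw first, then travel.

```bash
python3 -m inch '[[[0,0,0.0197],[0,0,0],-1],[[0,0,0.0197],[0,0,0],-1],[[0,0,0.0197],[0,0,0],-1],[[0,0,0.0197],[0,0,0],-1],[[0,0,0.0197],[0,0,0],-1],[[0,0,0.0197],[0,0,0],-1],[[0,0,0.0197],[0,0,0],-1],[[0,0,0.0197],[0,0,0],-1],[[0,0,0.0197],[0,0,0],-1],[[0,0,0.0197],[0,0,0],-1]]'
python3 -m inch '[[[0,0,0.0197],[0,0,0],-1],[[0,0,0.0044],[0,0,0],-1],[[0,0,0],[-0.105,0.065,0],-1],[[0,0,0],[-0.105,0.065,0],-1],[[0,0,0],[-0.105,0.065,0],-1],[[0,0,0],[-0.105,0.065,0],-1],[[0,0,0],[-0.105,0.065,0],-1],[[0,0,0],[-0.105,0.065,0],-1],[[0,0,0],[-0.105,0.065,0],-1],[[0,0,0],[-0.105,0.065,0],-1]]'
python3 -m inch '[[[0,0,0],[-0.105,0.065,0],-1],[[0,0,0],[-0.105,0.065,0],-1],[[0,0,0],[-0.105,0.065,0],-1],[[0,0,0],[-0.105,0.065,0],-1],[[0,0,0],[-0.105,0.065,0],-1],[[0,0,0],[-0.105,0.065,0.03],-1],[[0,0,0],[-0.105,0.065,0.03],-1],[[0,0,0],[-0.105,0.065,0.03],-1],[[0,0,0],[-0.105,0.065,0.03],-1],[[0,0,0],[-0.105,0.065,0.03],-1]]'
cat > g.py <<'E'
from h import *
tip=np.array([.47122,-.08724,.017]);u=np.array([.18977,.98183,0]);Z=np.array([0,0,1.]);t=np.radians(15)
tz=np.sin(t)*u-np.cos(t)*Z;Rt=frame(tz,u);g=tip-.146*u;g[2]=.0243;tcp=g+.019*tz
E
python3 - <<'E'
from g import *
plan(tcp+.1*Z,Rt)
w=vision.camera("wrist");cv2.imwrite("pics/w1.png",w["img"][:,:,::-1]);print(w["fov_y"],w["cx"],w["cy"],np.round(w["pose"],4).tolist())
def fish(X):
    f=210/np.tan(np.radians(w["fov_y"]/2));P=w["pose"];q=P[:3,:3].T@(X-P[:3,3]);r=np.hypot(q[0],q[1]);th=np.arctan2(r,-q[2]);return w["cx"]+f*th*q[0]/r,w["cy"]-f*th*q[1]/r
e=tip-.186*u
for p in (tip,tip-.1*u+[0,0,.013],e+[0,0,.013]):print(np.round(fish(p),1))
E
```

```text
clock: 1.13
eef_pos: [0.1821, 0.4656, 0.2312]
tool_rot: [0.723, 0.691, -0.0, 0.0]
ft_force: [0.6, 0.4, -0.3]
grip_width: 0.0854
grasp_force: 0.0
clock: 1.97
eef_pos: [0.2875, 0.187, 0.2315]
tool_rot: [0.771, 0.637, 0.0, 0.0]
ft_force: [0.8, 0.5, -0.9]
grip_width: 0.0852
grasp_force: 0.0
clock: 2.8
eef_pos: [0.4192, -0.1598, 0.186]
tool_rot: [0.772, 0.636, 0.0, 0.0]
ft_force: [0.0, 0.8, -0.2]
grip_width: 0.0855
grasp_force: 0.0
t 2.8 turn units [ 0.0001  0.0417 -0.0001] rows>= 2.1121019504642216
shift units before turn [-0.1999  0.1244  0.2669] after turn [-0.2623  0.1244  0.2059] rows>= 2.572737782149672
65.70646984690485 281.00763603216905 211.62618758441187 [[0.9818, 0.1805, 0.0594, 0.4346], [-0.19, 0.9319, 0.309, -0.0807], [0.0004, -0.3147, 0.9492, 0.3277], [0.0, 0.0, 0.0, 1.0]]
[320.3 107.5]
[319.3 212.4]
[315.7 288.5]
```

View pics/w1.png

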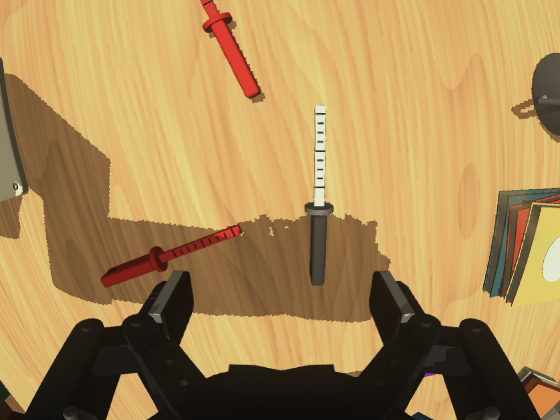

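The wrist view agrees with the estimate to about 2 px: tip (320,106), collar (319,208), handle end (317,284). The red gauge is well outside the finger span. Next: tilt, line up and descend.

```bash
python3 -m inch '[[[0,0.0139,0],[0,0,0],-1],[[0,0.0139,0],[0,0,0],-1],[[0,0.0139,0],[0,0,0],-1],[[0,0,0],[-0.065,0.031,0.052],-1],[[0,0,0],[-0.065,0.031,0.052],-1],[[0,0,0],[-0.065,0.031,0.052],-1],[[0,0,0],[-0.065,0.031,0.05],-1],[[0,0,0],[0,0,0],-1]]'
python3 -m inch '[[[0,0,0],[-0.017,0,0.064],-1],[[0,0,0],[-0.017,0,0.064],-1],[[0,0,0],[-0.017,0,0.064],-1],[[0,0,0],[-0.017,0,0.064],-1],[[0,0,0],[0,0,0],-1],[[0,0,0],[0,0,0],-1]]'
python3 -c "
from g import *
plan(tcp,Rt)"
```

```text
clock: 3.52
eef_pos: [0.4433, -0.2243, 0.1025]
tool_rot: [0.766, 0.63, 0.1, -0.085]
ft_force: [-0.2, -0.5, -0.8]
grip_width: 0.0857
grasp_force: 0.0
clock: 4.02
eef_pos: [0.4435, -0.2218, 0.0269]
tool_rot: [0.765, 0.631, 0.101, -0.084]
ft_force: [0.9, 0.3, 0.5]
grip_width: 0.0855
grasp_force: 0.0
t 4.02 turn units [-0.0004 -0.0002 -0.0001] rows>= 0.022003809347943305
shift units before turn [-0.0302  0.0058  0.0643] after turn [-0.0302  0.0056  0.0644] rows>= 0.5154085101278453
```

```bash
python3 -m inch '[[[0,0,0],[-0.015,0.003,0.032],-1],[[0,0,0],[-0.014,0.003,0.032],-1],[[0,0,0],[0,0,0],-1],[[0,0,0],[0,0,0],1],[[0,0,0],[0,0,0],1],[[0,0,0],[0,0,0],1],[[0,0,0],[0,0,0],1],[[0,0,0],[0,0,0],1],[[0,0,0],[0,0,0],1],[[0,0,0],[0,0,0],1]]'
python3 -m inch '[[[0,0,0],[0,0,0],1],[[0,0,0],[0,0,0],1],[[0,0,0],[0,0,0],1],[[0,0,0],[0,0,0],1],[[0,0,0],[0,0,0],1],[[0,0,0],[0,0,0],1]]'
```

```text
clock: 4.85
eef_pos: [0.4457, -0.2268, 0.0066]
tool_rot: [0.765, 0.631, 0.101, -0.083]
ft_force: [-0.7, -1.4, 2.3]
grip_width: 0.0127
grasp_force: 58.8
clock: 5.35
eef_pos: [0.4457, -0.2268, 0.0066]
tool_rot: [0.765, 0.631, 0.101, -0.083]
ft_force: [-0.5, -0.3, 5.0]
grip_width: 0.0129
grasp_force: 59.1
```

Gripped, with 59 N at about 13 mm opening. Now lift, then yaw about the vertical.

```bash
python3 -m inch '[[[0,0,0],[0.01,0,-0.0386],1],[[0,0,0],[0.026,0,-0.0966],1],[[0,0,0],[0.026,0,-0.0966],1],[[0,0,0],[0.026,0,-0.0966],1],[[0,0,0],[0.026,0,-0.0966],1],[[0,0,0],[0.026,0,-0.0966],1],[[0,0,0],[0.026,0,-0.0966],1],[[0,0,0],[0.026,0,-0.0966],1],[[0,0,0],[0.026,0,-0.0966],1],[[0,0,0],[0.015,0,-0.058],1]]'
python3 -m inch '[[[0.0049,0,-0.0184],[0,0,0],1],[[0.0049,0,-0.0184],[0,0,0],1],[[0.0049,0,-0.0184],[0,0,0],1],[[0.0049,0,-0.0184],[0,0,0],1],[[0.0049,0,-0.0184],[0,0,0],1],[[0.0049,0,-0.0184],[0,0,0],1],[[0.0049,0,-0.0184],[0,0,0],1],[[0.0049,0,-0.0184],[0,0,0],1],[[0.0049,0,-0.0184],[0,0,0],1],[[0.0049,0,-0.0184],[0,0,0],1]]'
python3 -m inch '[[[0.0049,0,-0.0184],[0,0,0],1],[[0.0049,0,-0.0184],[0,0,0],1],[[0.0049,0,-0.0184],[0,0,0],1],[[0.0049,0,-0.0184],[0,0,0],1],[[0.0049,0,-0.0184],[0,0,0],1],[[0.0049,0,-0.0184],[0,0,0],1],[[0.0049,0,-0.0184],[0,0,0],1],[[0,0,0],[0,0,0],1]]'
cat > i.py <<'E'
from g import *
t=np.radians(15)
def ins(phi):
    h=np.array([np.cos(phi),np.sin(phi),0]);z=np.cos(t)*h-np.sin(t)*Z;return frame(z,-Z)
# gauge in tool frame at the grasp
Rg0=R.from_quat([.765,.631,.101,-.083]);O0=tip-.1*u;O0=np.array([O0[0],O0[1],.015])
Og=Rg0.inv().apply(O0-[.4457,-.2268,.0066]);Xg=np.array([np.cos(t),0,np.sin(t)])
tube=np.array([.54995,.1085,.128])
def now():
    o=telemetry.get_obs();Rn=R.from_quat(o["tool_rot"]);return o,Rn,o["eef_pos"]+Rn.apply(Og),Rn.apply(Xg)
E
python3 -c "
from i import *
print(Og)
o,Rn,O,x=now();print(o['joint_pos'].round(2) if hasattr(o['joint_pos'],'round') else o['joint_pos'],O,x)
plan(o['eef_pos'],ins(np.radians(15)))"
```

```text
clock: 6.18
eef_pos: [0.4457, -0.2267, 0.2788]
tool_rot: [0.765, 0.631, 0.101, -0.082]
ft_force: [0.3, 0.1, -0.8]
grip_width: 0.0131
grasp_force: 58.5
clock: 7.02
eef_pos: [0.4451, -0.2265, 0.275]
tool_rot: [0.274, 0.953, 0.037, -0.126]
ft_force: [0.1, -0.4, -1.2]
grip_width: 0.0127
grasp_force: 58.4
clock: 7.68
eef_pos: [0.4451, -0.2255, 0.2755]
tool_rot: [-0.136, 0.982, -0.016, -0.129]
ft_force: [0.5, 0.4, -0.7]
grip_width: 0.0127
grasp_force: 58.5
[ 0.04261279 -0.00144603  0.00273601]
[-0.38  0.4   0.3   1.69 -0.15 -0.63] [ 0.40518411 -0.23825718  0.28386746] [-0.96231865 -0.27192114 -0.00130599]
t 7.68 turn units [ 0.0016 -0.2498  0.0018] rows>= 12.666057661081451
shift units before turn [0. 0. 0.] after turn [0. 0. 0.] rows>= 0.0
```

```bash
sed -i 's/^tube=/Og[1]=0;tube=/' i.py; python3 -m inch '[[[0,-0.0192,0],[0,0,0],1],[[0,-0.0192,0],[0,0,0],1],[[0,-0.0192,0],[0,0,0],1],[[0,-0.0192,0],[0,0,0],1],[[0,-0.0192,0],[0,0,0],1],[[0,-0.0192,0],[0,0,0],1],[[0,-0.0192,0],[0,0,0],1],[[0,-0.0192,0],[0,0,0],1],[[0,-0.0192,0],[0,0,0],1],[[0,-0.0192,0],[0,0,0],1]]'
python3 -m inch '[[[0,-0.0192,0],[0,0,0],1],[[0,-0.0192,0],[0,0,0],1],[[0,-0.0192,0],[0,0,0],1],[[0,0,0],[0,0,0],1],[[0,0,0],[0,0,0],1]]'
python3 - <<'E'
from i import *
o,Rn,O,x=now();print(np.round(o['joint_pos'],2),O,x)
Ri=ins(np.radians(15));p=tube+[0,0,.135]-Ri.apply(Og);print(p)
plan(p,Ri);plan([*o["eef_pos"][:2],p[2]],Ri)
E
```

```text
clock: 8.52
eef_pos: [0.4446, -0.2268, 0.277]
tool_rot: [-0.119, 0.881, 0.063, 0.454]
ft_force: [0.5, -0.2, -2.4]
grip_width: 0.013
grasp_force: 58.5
clock: 8.93
eef_pos: [0.4457, -0.2278, 0.2737]
tool_rot: [-0.105, 0.8, 0.082, 0.585]
ft_force: [-0.5, 0.4, -0.3]
grip_width: 0.0128
grasp_force: 58.6
[-1.07  0.04 -0.8   0.11  1.19 -0.9 ] [ 0.43569407 -0.23013845  0.23221565] [-0.04580725 -0.00316106 -0.9989453 ]
[0.55805047 0.11067051 0.30486893]
t 8.93 turn units [ 0.0012 -0.0072 -0.0012] rows>= 0.37307718731656847
shift units before turn [-0.2896  0.9904  0.5993] after turn [-0.2697  0.9928  0.6046] rows>= 8.626243649307643
t 8.93 turn units [ 0.0012 -0.0072 -0.0012] rows>= 0.37307718731656847
shift units before turn [-0.0992  0.0009 -0.0314] after turn [-0.1005  0.     -0.0269] rows>= 0.7519526699638436
```

```bash
python3 -m inch '[[[0.0012,-0.0072,-0.0012],[0,0,0],1],[[0,0,0],[-0.05,0,-0.0135],1],[[0,0,0],[-0.05,0,-0.0135],1],[[0,0,0],[-0.012,0.071,0.045],1],[[0,0,0],[-0.012,0.071,0.045],1],[[0,0,0],[-0.012,0.071,0.045],1],[[0,0,0],[-0.012,0.071,0.045],1],[[0,0,0],[-0.012,0.071,0.045],1],[[0,0,0],[-0.012,0.071,0.045],1],[[0,0,0],[0,0,0],1]]'
python3 - <<'E'
from i import *
o,Rn,O,x=now();print(np.round(o['joint_pos'],2),O,x)
Ri=ins(np.radians(15));p=tube+[0,0,.135]-Ri.apply(Og)
plan(p,Ri)
E
```

```text
clock: 9.77
eef_pos: [0.4944, -0.0778, 0.3067]
tool_rot: [-0.109, 0.785, 0.08, 0.605]
ft_force: [-0.2, -0.2, -1.1]
grip_width: 0.0126
grasp_force: 58.8
[-0.64 -0.16 -1.07 -0.5   0.86 -0.32] [ 0.48655511 -0.08033544  0.2648245 ] [ 0.00449862 -0.00579097 -0.99997311]
t 9.77 turn units [0.0012 0.0004 0.0014] rows>= 0.09952792580314199
shift units before turn [-0.0932  0.5485  0.3611] after turn [-0.0892  0.5521  0.3565] rows>= 4.794276636556135
```

```bash
python3 -m inch '[[[0,0,0],[-0.008,0.055,0.06],1],[[0,0,0],[-0.008,0.055,0.06],1],[[0,0,0],[-0.012,0.068,0.045],1],[[0,0,0],[-0.012,0.068,0.045],1],[[0,0,0],[-0.012,0.068,0.045],1],[[0,0,0],[-0.01,0.068,0.02],1],[[0,0,0],[-0.01,0.068,0.02],1],[[0,0,0],[-0.01,0.05,0.02],1],[[0,0,0],[0,0,0],1],[[0,0,0],[0,0,0],1]]'
python3 - <<'E'
from i import *
o,Rn,O,x=now();print(np.round(o['joint_pos'],2),O,x)
Ri=ins(np.radians(15));p=tube+[0,0,.135]-Ri.apply(Og)
plan(p,Ri)
E
```

```text
clock: 10.6
eef_pos: [0.553, 0.0875, 0.309]
tool_rot: [-0.109, 0.786, 0.078, 0.603]
ft_force: [-1.0, -0.2, -0.6]
grip_width: 0.013
grasp_force: 58.9
[ 0.04 -0.12 -1.08 -0.69  0.22 -0.07] [0.54488939 0.08493012 0.26715607] [ 2.38424163e-04 -7.81322802e-03 -9.99969448e-01]
t 10.6 turn units [ 0.0007 -0.0003  0.0014] rows>= 0.08340345260857261
shift units before turn [0.0032 0.0701 0.039 ] after turn [0.0039 0.0703 0.0387] rows>= 0.5806595661242034
```

Joint 3 is near its fold limit of −1.09. I'll yaw the tool a further 40° to the left, which moves the wrist outward and away from the planter.

```bash
python3 -m inch '[[[-0.0179,0,-0.0048],[0,0,0],1],[[-0.0179,0,-0.0048],[0,0,0],1],[[-0.0179,0,-0.0048],[0,0,0],1],[[-0.0179,0,-0.0048],[0,0,0],1],[[-0.0179,0,-0.0048],[0,0,0],1],[[-0.0179,0,-0.0048],[0,0,0],1],[[0,0,0],[0,0,0],1],[[0,0,0],[0,0,0],1]]'
python3 - <<'E'
from i import *
o,Rn,O,x=now();print(np.round(o['joint_pos'],2),O,x)
Ri=ins(np.radians(55));p=tube+[0,0,.118]-Ri.apply(Og)
plan(p,Ri)
E
```

```text
clock: 11.27
eef_pos: [0.555, 0.0844, 0.3063]
tool_rot: [-0.343, 0.72, 0.257, 0.546]
ft_force: [-0.4, 0.8, -0.4]
grip_width: 0.0134
grasp_force: 58.9
[-0.37  0.09 -0.72 -0.07  1.15 -0.69] [0.54957536 0.07735902 0.26450442] [-0.00388158 -0.01372518 -0.99989827]
t 11.27 turn units [-0.0115 -0.0021 -0.0022] rows>= 0.6053651158332002
shift units before turn [0.0371 0.0663 0.0929] after turn [0.0375 0.0599 0.097 ] rows>= 0.8673181490123104
```

```bash
python3 -m inch '[[[-0.0115,-0.0021,-0.0022],[0,0,0],1],[[0,0,0],[0.009,0.02,0.032],1],[[0,0,0],[0.009,0.02,0.032],1],[[0,0,0],[0.018,0.02,0.032],1],[[0,0,0],[0,0,0],1],[[0,0,0],[0,0,0],1],[[0,0,0],[0,0,0],1]]'
python3 - <<'E'
from i import *
o,Rn,O,x=now();print(np.round(o['joint_pos'],2),O,x)
Ri=ins(np.radians(55));p=tube+[0,0,.118]-Ri.apply(Og)
plan(p,Ri)
T=O+.1*x
out=[]
for n,z in(("top",1),("scene",1)):
    c=vision.camera(n);a=np.array(proj(c,T));b=np.array(proj(c,tube));k=np.array(proj(c,O));print(n,"tip",a.round(1),"tube",b.round(1),"O",k.round(1))
    x0,y0=int(a[0])-32,int(a[1])-28-(15 if n=="scene" else 0);print(x0,y0)
    out.append(cv2.resize(c["img"][y0:y0+70,x0:x0+56],(392,490),interpolation=cv2.INTER_CUBIC))
cv2.imwrite("pics/c3.png",np.hstack(out)[:,:,::-1])
E
```

```text
clock: 11.85
eef_pos: [0.5524, 0.118, 0.288]
tool_rot: [-0.368, 0.703, 0.282, 0.539]
ft_force: [0.4, -0.6, -0.2]
grip_width: 0.0125
grasp_force: 58.9
[-0.31  0.14 -0.73 -0.13  1.18 -0.7 ] [0.54757491 0.11108944 0.2461606 ] [-2.24359069e-04  5.21932887e-05 -9.99999973e-01]
t 11.85 turn units [ 0.0007 -0.      0.0002] rows>= 0.03690608552527217
shift units before turn [ 0.0012 -0.0115 -0.0024] after turn [ 0.0012 -0.0115 -0.0023] rows>= 0.08546389515465601
top tip [224.6 210.8] tube [226.3 211.3] O [220.1 202.8]
192 182
scene tip [310.1 198.5] tube [310.  203.9] O [311.1 171.2]
278 155
```

View pics/c3.png

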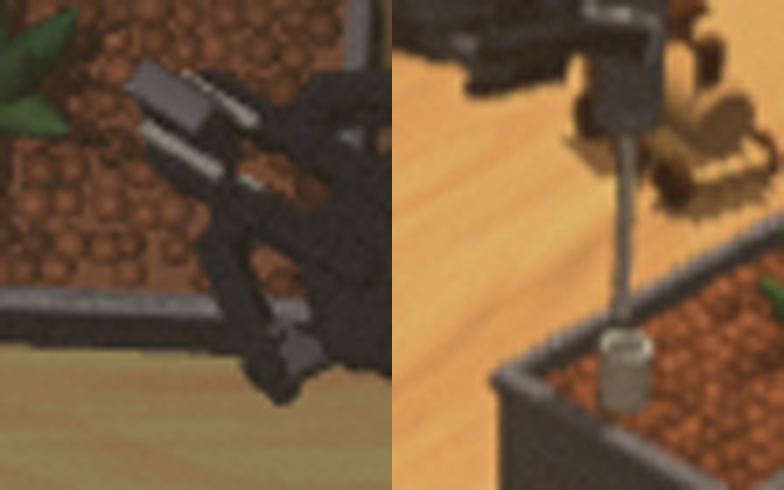

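In the crop the tip is just over the tube mouth in the scene view: tip about (311.0,200.4), mouth about (311.4,204.3). In the top view the gripper hides the tip. The wrist camera now sits below the tool, so I'll check from there.

```bash
python3 - <<'E'
from i import *
o,Rn,O,x=now();T=O+.1*x
w=vision.camera("wrist")
def fish(X):
    f=210/np.tan(np.radians(w["fov_y"]/2));P=w["pose"];q=P[:3,:3].T@(X-P[:3,3]);r=np.hypot(q[0],q[1]);th=np.arctan2(r,-q[2]);return w["cx"]+f*th*q[0]/r,w["cy"]-f*th*q[1]/r
print(w["pose"][:3,3].round(3))
for n,p in(("O",O),("T",T),("tube",tube),("tube-.02",tube-[0,0,.02]),("tube+1mm away",tube+.005*np.array([.5736,.8192,0])),("tube 5mm right",tube+.005*np.array([.8192,-.5736,0]))):print(n,np.round(fish(p),1))
cv2.imwrite("pics/w2.png",w["img"][:,:,::-1])
E
```

```text
[ 0.463 -0.013  0.246]
O [281.2 193.3]
T [281.2   2.4]
tube [276.2 -24.7]
tube-.02 [276.4 -49.8]
tube+1mm away [276.2 -19.6]
tube 5mm right [266.9 -24.7]
```

View pics/w2.png

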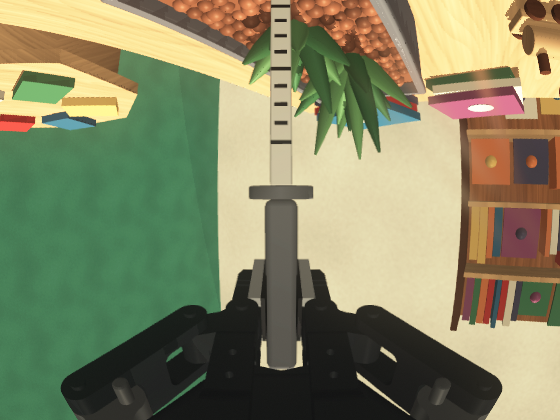

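```bash
sed -i 's/^Og\[1\]=0;/Og[1]=0;Og=Og+.003*Xg;/' i.py; python3 - <<'E'
from i import *
o,Rn,O,x=now();T=O+.1*x;E=O-.086*x
c=vision.camera("top");s=vision.camera("scene")
print(O,"top end pred",np.round(proj(c,E),1),"scene tip pred",np.round(proj(s,T),1),"tube",np.round(proj(s,tube),1))
for d in np.eye(3)*.005:print((np.array(proj(c,E+d))-proj(c,E)).round(2),(np.array(proj(s,T+d))-proj(s,T)).round(2))
# masks: upscale fine crop tip+tube scene, handle end top
a=cv2.resize(s["img"][180:216,296:328],(640,720)[:1]+(560,),interpolation=cv2.INTER_CUBIC) if 0 else cv2.resize(s["img"][184:214,296:326],(540,540),interpolation=cv2.INTER_CUBIC)
b=cv2.resize(c["img"][185:215,205:218],(234,540),interpolation=cv2.INTER_CUBIC) if 0 else cv2.resize(c["img"][185:215,208:222],(252,540),interpolation=cv2.INTER_CUBIC)
cv2.imwrite("pics/c4.png",np.hstack([a,b])[:,:,::-1])
E
```

```text
[0.54825507 0.11059062 0.2435301 ] top end pred [215.9 194.7] scene tip pred [310.2 199.4] tube [310.  203.9]
[ 0.02 -2.1 ] [1.21 0.58]
[-2.16  0.04] [ 1.   -0.63]
[-0.28 -0.51] [ 0.05 -1.32]
```

View pics/c4.png

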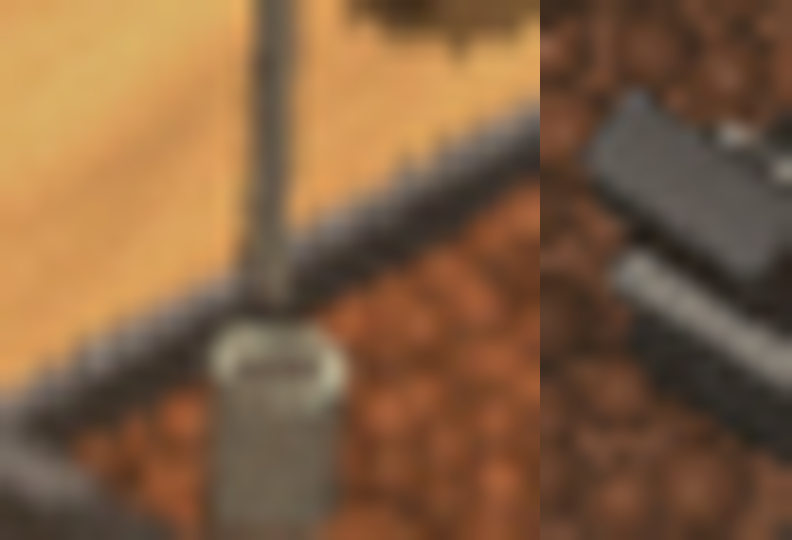

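Residuals: the handle end in the top view, (215.9,194.8), matches the prediction. In the scene crop the tip at (265,297) sits about 13 enlarged px left of the tube centre at (278,365). That puts the tube about 3 mm farther in x than the gauge. I'll correct for it and lower in small steps, watching the force.

```bash
sed -i 's/tube=np.array(.*$/tube=np.array([.5512,.1096,.128])/' i.py; cat > s.py <<'E'
import sys
from i import *
o,Rn,O,x=now();print("O-tube mm",((O-tube)*1e3).round(1),"x",x.round(3),"q",np.round(o["joint_pos"],2),"F",np.round(o["ft_force"],1))
Ri=ins(np.radians(55));plan(tube+[0,0,float(sys.argv[1])]-Ri.apply(Og),Ri)
E
python3 s.py .105
```

```text
O-tube mm [ -3.    1.  115.3] x [ 0.  0. -1.] q [-0.31  0.15 -0.72 -0.13  1.18 -0.7 ] F [-1.  -0.1 -1.1]
t 12.1 turn units [0.0006 0.     0.0002] rows>= 0.03360683852254663
shift units before turn [ 0.0325 -0.0102  0.0117] after turn [ 0.0325 -0.0102  0.0117] rows>= 0.26019228638270775
```

```bash
python3 -m inch '[[[0.0006,0,0],[-0.0007,-0.0102,0.0028],1],[[0,0,0],[0,0,0],1],[[0,0,0],[0.0134,0,0.0036],1],[[0,0,0],[0.0134,0,0.0036],1],[[0,0,0],[0.0134,0,0.0036],1],[[0,0,0],[0.0134,0,0.0036],1],[[0,0,0],[0.0134,0,0.0036],1],[[0,0,0],[0.0134,0,0.0036],1],[[0,0,0],[0,0,0],1]]'
python3 s.py .08; python3 - <<'E'
from h import *
s=vision.camera("scene");cv2.imwrite("pics/c5.png",cv2.resize(s["img"][175:215,292:332],(560,560),interpolation=cv2.INTER_CUBIC)[:,:,::-1])
E
```

```text
clock: 12.85
eef_pos: [0.5553, 0.1171, 0.2613]
tool_rot: [-0.366, 0.704, 0.282, 0.539]
ft_force: [-0.3, -0.7, 0.0]
grip_width: 0.0128
grasp_force: 58.9
O-tube mm [-0.8  0.6 88.4] x [-0.002  0.001 -1.   ] q [-0.31  0.2  -0.75 -0.22  1.17 -0.69] F [-0.3 -0.7  0. ]
t 12.85 turn units [ 0.0003 -0.0002 -0.0003] rows>= 0.022653427386190094
shift units before turn [ 0.0272 -0.0033  0.007 ] after turn [ 0.0272 -0.0032  0.007 ] rows>= 0.20413102729596994
```

View pics/c5.png

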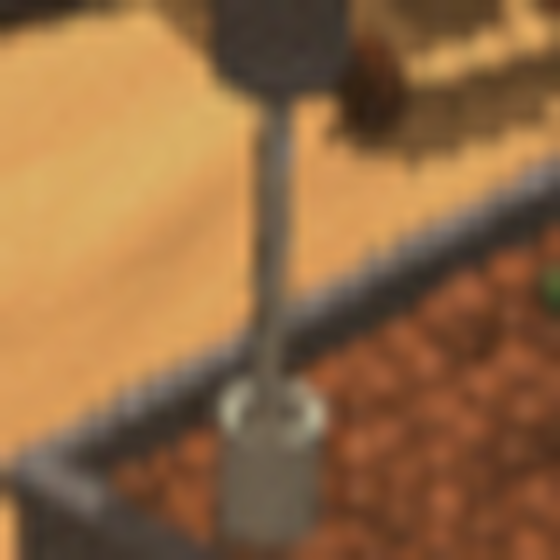

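The blade is in the mouth, with no force, at (268,400) inside the ring centred at (273,412). Descending.

```bash
python3 -m inch '[[[0,0,0],[0.0137,-0.0015,0.0045],1],[[0,0,0],[0.0137,-0.0015,0.0045],1],[[0,0,0],[0.0134,0,0.0036],1],[[0,0,0],[0.0134,0,0.0036],1],[[0,0,0],[0.0134,0,0.0036],1],[[0,0,0],[0,0,0],1]]'; python3 s.py .03
```

```text
clock: 13.4
eef_pos: [0.5563, 0.1169, 0.2403]
tool_rot: [-0.366, 0.704, 0.282, 0.539]
ft_force: [-0.5, 0.3, -0.8]
grip_width: 0.0131
grasp_force: 58.9
O-tube mm [ 0.2  0.5 67.5] x [-0.002  0.    -1.   ] q [-0.31  0.25 -0.78 -0.29  1.17 -0.69] F [-0.5  0.3 -0.8]
t 13.4 turn units [ 0.0003 -0.0001 -0.0003] rows>= 0.01990868486809146
shift units before turn [ 0.1211 -0.0002  0.0306] after turn [ 0.1211 -0.      0.0305] rows>= 0.9026725260141155
```

```bash
python3 -m inch '[[[0,0,0],[0.0173,0,0.0044],1],[[0,0,0],[0.0173,0,0.0044],1],[[0,0,0],[0.0173,0,0.0044],1],[[0,0,0],[0.0173,0,0.0044],1],[[0,0,0],[0,0,0],1]]'; python3 -m inch '[[[0,0,0],[0.0173,0,0.0044],1],[[0,0,0],[0.0173,0,0.0044],1],[[0,0,0],[0.0173,0,0.0044],1],[[0,0,0],[0,0,0],1]]'; python3 s.py .006
```

```text
clock: 13.82
eef_pos: [0.5561, 0.1167, 0.2186]
tool_rot: [-0.366, 0.704, 0.282, 0.539]
ft_force: [0.4, 0.0, -0.5]
grip_width: 0.0128
grasp_force: 58.9
clock: 14.15
eef_pos: [0.556, 0.1165, 0.2027]
tool_rot: [-0.366, 0.704, 0.282, 0.539]
ft_force: [-0.6, -0.5, -1.3]
grip_width: 0.013
grasp_force: 58.9
O-tube mm [-0.1  0.1 29.8] x [-0.002  0.    -1.   ] q [-0.31  0.35 -0.81 -0.42  1.17 -0.7 ] F [-0.6 -0.5 -1.3]
t 14.15 turn units [ 0.0002 -0.0002 -0.0003] rows>= 0.020715982949744662
shift units before turn [ 0.0768 -0.0002  0.0205] after turn [ 0.0768 -0.0001  0.0204] rows>= 0.574411045559159
```

```bash
python3 -m inch '[[[0,0,0],[0.0161,0,0.0043],1],[[0,0,0],[0.0161,0,0.0043],1],[[0,0,0],[0.0161,0,0.0043],1],[[0,0,0],[0.0161,0,0.0043],1],[[0,0,0],[0,0,0],1]]'; python3 -m inch '[[[0,0,0],[0.0064,0,0.0017],1],[[0,0,0],[0,0,0],1],[[0,0,0],[0,0,0],1]]'; python3 s.py 0
```

```text
clock: 14.57
eef_pos: [0.556, 0.1165, 0.1828]
tool_rot: [-0.366, 0.704, 0.282, 0.539]
ft_force: [0.3, -1.5, -0.1]
grip_width: 0.013
grasp_force: 58.9
clock: 14.82
eef_pos: [0.5565, 0.1164, 0.1821]
tool_rot: [-0.367, 0.704, 0.281, 0.54]
ft_force: [0.1, 0.2, -1.8]
grip_width: 0.0129
grasp_force: 58.9
O-tube mm [ 0.5 -0.1  9.2] x [-0. -0. -1.] q [-0.31  0.4  -0.82 -0.49  1.17 -0.7 ] F [ 0.1  0.2 -1.8]
t 14.82 turn units [ 0.0002 -0.      0.    ] rows>= 0.010337788999535132
shift units before turn [0.0298 0.0014 0.0073] after turn [0.0298 0.0014 0.0073] rows>= 0.2223127731657035
```

```bash
python3 -m inch '[[[0,0,0],[0.0064,0,0.0017],1],[[0,0,0],[0,0,0],1],[[0,0,0],[0,0,0],1]]'; python3 s.py 0
```

```text
clock: 15.07
eef_pos: [0.5564, 0.1164, 0.1801]
tool_rot: [-0.367, 0.704, 0.281, 0.54]
ft_force: [-0.7, 0.1, -0.4]
grip_width: 0.0126
grasp_force: 58.9
O-tube mm [ 0.4 -0.1  7.3] x [-0. -0. -1.] q [-0.31  0.41 -0.83 -0.5   1.17 -0.7 ] F [-0.7  0.1 -0.4]
t 15.07 turn units [ 0.0002 -0.      0.0001] rows>= 0.010477844856283308
shift units before turn [0.0235 0.0012 0.0056] after turn [0.0235 0.0012 0.0056] rows>= 0.1751784623419338
```

Free so far. Continuing in about 2 mm steps until there is contact.

```bash
for i in 1; do python3 -m inch '[[[0,0,0],[0.0064,0,0.0017],1],[[0,0,0],[0,0,0],1],[[0,0,0],[0,0,0],1]]'; done; python3 -m inch '[[[0,0,0],[0.0048,0,0.0013],1],[[0,0,0],[0,0,0],1],[[0,0,0],[0,0,0],1]]';python3 s.py 0
```

```text
clock: 15.32
eef_pos: [0.5564, 0.1164, 0.178]
tool_rot: [-0.367, 0.704, 0.282, 0.54]
ft_force: [-0.8, -0.7, -1.1]
grip_width: 0.013
grasp_force: 58.9
clock: 15.57
eef_pos: [0.5564, 0.1164, 0.1765]
tool_rot: [-0.367, 0.704, 0.281, 0.54]
ft_force: [-0.0, -0.6, -0.8]
grip_width: 0.0129
grasp_force: 58.9
O-tube mm [ 0.4 -0.   3.6] x [-0. -0. -1.] q [-0.31  0.42 -0.83 -0.51  1.17 -0.7 ] F [-0.  -0.6 -0.8]
t 15.57 turn units [ 0.0002 -0.      0.    ] rows>= 0.010611383342737216
shift units before turn [0.0118 0.0011 0.0026] after turn [0.0118 0.0011 0.0026] rows>= 0.0878945171723995
```

```bash
python3 -m inch '[[[0,0,0],[0.0048,0,0.0013],1],[[0,0,0],[0,0,0],1],[[0,0,0],[0,0,0],1]]'; python3 -m inch '[[[0,0,0],[0.0032,0,0.0009],1],[[0,0,0],[0,0,0],1],[[0,0,0],[0,0,0],1]]';python3 s.py 0
```

```text
clock: 15.82
eef_pos: [0.5564, 0.1164, 0.175]
tool_rot: [-0.367, 0.704, 0.282, 0.54]
ft_force: [-0.4, -0.2, 0.1]
grip_width: 0.0129
grasp_force: 58.9
clock: 16.07
eef_pos: [0.5564, 0.1164, 0.174]
tool_rot: [-0.367, 0.704, 0.281, 0.54]
ft_force: [-0.3, -0.4, 0.1]
grip_width: 0.0131
grasp_force: 58.9
O-tube mm [ 0.4 -0.1  1.2] x [-0. -0. -1.] q [-0.31  0.42 -0.83 -0.52  1.17 -0.7 ] F [-0.3 -0.4  0.1]
t 16.07 turn units [ 0.0002 -0.      0.    ] rows>= 0.010111019633322525
shift units before turn [0.004  0.0012 0.0004] after turn [0.004  0.0012 0.0004] rows>= 0.030002901134127336
```

```bash
python3 -m inch '[[[0,0,0],[0.0032,0,0.0009],1],[[0,0,0],[0,0,0],1],[[0,0,0],[0,0,0],1]]'; python3 -m inch '[[[0,0,0],[0.0032,0,0.0009],1],[[0,0,0],[0,0,0],1],[[0,0,0],[0,0,0],1]]';python3 s.py 0
```

```text
clock: 16.32
eef_pos: [0.5564, 0.1164, 0.173]
tool_rot: [-0.367, 0.704, 0.281, 0.54]
ft_force: [-0.2, -0.0, -0.4]
grip_width: 0.0135
grasp_force: 58.9
clock: 16.57
eef_pos: [0.5566, 0.1165, 0.1725]
tool_rot: [-0.367, 0.703, 0.281, 0.54]
ft_force: [-0.2, 0.3, 0.6]
grip_width: 0.013
grasp_force: 59.1
O-tube mm [ 0.6  0.  -0.3] x [ 0.001  0.    -1.   ] q [-0.31  0.43 -0.83 -0.53  1.18 -0.7 ] F [-0.2  0.3  0.6]
t 16.57 turn units [0.0002 0.0001 0.0002] rows>= 0.015595645464651146
shift units before turn [-0.0008  0.0015 -0.0013] after turn [-0.0008  0.0015 -0.0013] rows>= 0.015639366423154576
```

```bash
python3 -m inch '[[[0,0,0],[0.0032,0,0.0009],1],[[0,0,0],[0,0,0],1],[[0,0,0],[0,0,0],1]]'; python3 s.py 0; python3 - <<'E'
from h import *
s=vision.camera("scene");cv2.imwrite("pics/c6.png",cv2.resize(s["img"][175:215,292:332],(560,560),interpolation=cv2.INTER_CUBIC)[:,:,::-1])
E
```

```text
clock: 16.82
eef_pos: [0.5567, 0.1166, 0.1725]
tool_rot: [-0.368, 0.702, 0.282, 0.541]
ft_force: [-1.9, 0.1, 6.4]
grip_width: 0.0131
grasp_force: 59.6
O-tube mm [ 0.8  0.1 -0.4] x [ 0.003  0.001 -1.   ] q [-0.31  0.43 -0.83 -0.53  1.18 -0.7 ] F [-1.9  0.1  6.4]
t 16.82 turn units [0.0004 0.0004 0.0004] rows>= 0.03377576147211696
shift units before turn [-0.0008  0.0016 -0.0018] after turn [-0.0008  0.0016 -0.0018] rows>= 0.0182502879771142
```

View pics/c6.png

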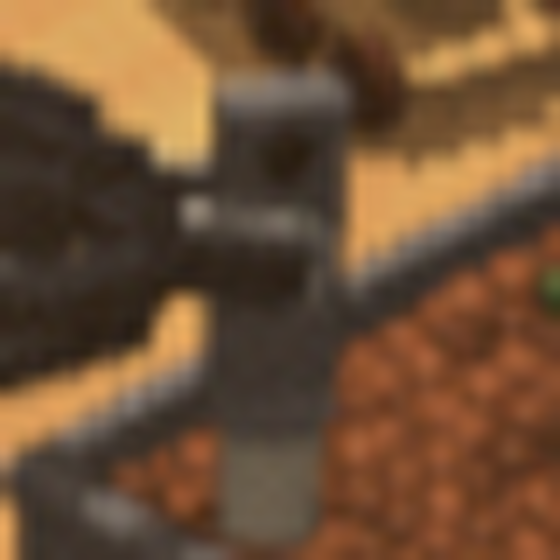

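Seated: the collar covers the tube rim at (273,440) and the push is 6 N. I'll hold briefly, then draw it straight out.

```bash
python3 -m inch '[[[0,0,0],[0,0,0],1],[[0,0,0],[0,0,0],1],[[0,0,0],[-0.0064,0,-0.0017],1],[[0,0,0],[-0.0322,0,-0.0086],1],[[0,0,0],[-0.0322,0,-0.0086],1],[[0,0,0],[-0.0322,0,-0.0086],1],[[0,0,0],[0,0,0],1]]'; python3 s.py .14
```

```text
clock: 17.45
eef_pos: [0.557, 0.1163, 0.2045]
tool_rot: [-0.367, 0.703, 0.281, 0.54]
ft_force: [0.3, -0.0, -1.1]
grip_width: 0.013
grasp_force: 58.9
O-tube mm [ 1.1 -0.2 31.6] x [ 0.002 -0.001 -1.   ] q [-0.31  0.34 -0.81 -0.42  1.17 -0.7 ] F [ 0.3 -0.  -1.1]
t 17.45 turn units [0.     0.     0.0004] rows>= 0.021674837210139863
shift units before turn [-0.3486  0.0021 -0.0948] after turn [-0.3486  0.003  -0.0948] rows>= 2.611739107575388
```

```bash
python3 -m inch '[[[0,0,0],[-0.0387,0,-0.0105],1],[[0,0,0],[-0.0387,0,-0.0105],1],[[0,0,0],[-0.0387,0,-0.0105],1],[[0,0,0],[-0.0387,0,-0.0105],1],[[0,0,0],[-0.0387,0,-0.0105],1],[[0,0,0],[-0.0387,0,-0.0105],1],[[0,0,0],[-0.0387,0,-0.0105],1],[[0,0,0],[-0.0387,0,-0.0105],1],[[0,0,0],[-0.0387,0,-0.0105],1],[[0,0,0],[0,0,0],1]]'; python3 s.py .14
python3 -c "
from i import *
o,Rn,O,x=now();plan(o['eef_pos']+np.array([-.05,-.16,.01]),Rn)"
```

```text
clock: 18.28
eef_pos: [0.557, 0.116, 0.3131]
tool_rot: [-0.368, 0.703, 0.28, 0.541]
ft_force: [-0.2, 0.6, -0.5]
grip_width: 0.0129
grasp_force: 58.9
O-tube mm [  1.1  -0.6 140.3] x [ 0.003 -0.001 -1.   ] q [-0.31  0.1  -0.68 -0.06  1.17 -0.7 ] F [-0.2  0.6 -0.5]
t 18.28 turn units [0.     0.0001 0.0006] rows>= 0.03028101273475061
shift units before turn [ 0.001   0.0035 -0.0002] after turn [ 0.001   0.0035 -0.0002] rows>= 0.026593179216018517
t 18.28 turn units [0. 0. 0.] rows>= 0.0
shift units before turn [ 0.1058 -0.1689 -0.5231] after turn [ 0.1058 -0.1689 -0.5231] rows>= 4.0464712346377505
```

The gauge is out of the tube. At z ≈ 0.31 it is clear of everything, so I'll pitch it level right here.

```bash
python3 -m inch '[[[0,0.0192,0],[0,0,0],1],[[0,0.0192,0],[0,0,0],1],[[0,0.0192,0],[0,0,0],1],[[0,0.0192,0],[0,0,0],1],[[0,0.0192,0],[0,0,0],1],[[0,0.0192,0],[0,0,0],1],[[0,0.0192,0],[0,0,0],1],[[0,0.0192,0],[0,0,0],1],[[0,0.0192,0],[0,0,0],1],[[0,0.0192,0],[0,0,0],1]]'
python3 -m inch '[[[0,0.0192,0],[0,0,0],1],[[0,0.0192,0],[0,0,0],1],[[0,0.0192,0],[0,0,0],1],[[0,0,0],[0,0,0],1],[[0,0,0],[0,0,0],1]]'
python3 -c "
from i import *
o,Rn,O,x=now();zg=Rn.apply([np.sin(t),0,-np.cos(t)]);print(np.round(o['joint_pos'],2),'O',O,'x',x,'z',zg)
h=np.array([x[0],x[1],0]);h/=np.linalg.norm(h);plan(o['eef_pos'],frame(np.sin(t)*h-np.cos(t)*Z,h))"
```

```text
clock: 19.12
eef_pos: [0.5605, 0.1155, 0.3103]
tool_rot: [-0.458, 0.884, 0.044, 0.086]
ft_force: [0.5, -0.5, -1.8]
grip_width: 0.0128
grasp_force: 58.9
clock: 19.53
eef_pos: [0.5612, 0.1175, 0.3052]
tool_rot: [-0.459, 0.884, -0.036, -0.076]
ft_force: [-0.6, -1.1, 0.1]
grip_width: 0.0129
grasp_force: 58.9
[ 0.26  0.5   0.56  1.76 -0.1  -0.69] O [0.53505072 0.08027849 0.3094155 ] x [-0.5733493  -0.81400843 -0.09306366] z [-0.04922394 -0.07915882  0.99564596]
t 19.53 turn units [0.0008 0.0148 0.0003] rows>= 0.753328769064252
shift units before turn [0. 0. 0.] after turn [0. 0. 0.] rows>= 0.0
```

```bash
python3 -m inch '[[[0.0008,0.0148,0.0003],[0,0,0],1],[[0,0,0],[0,0,0],1],[[0,0,0],[0,0,0],1],[[0,0,0],[0,0,0],1],[[0,0,0],[0,0,0],1],[[0,0,0],[0,0,0],1]]'
python3 - <<'E'
from i import *
o,Rn,O,x=now();zg=Rn.apply([np.sin(t),0,-np.cos(t)]);print('O',O,'x',x,'z',zg)
w=vision.camera("wrist")["img"];s=vision.camera("scene")["img"][120:240,230:390]
cv2.imwrite("pics/end.png",np.hstack([cv2.resize(w,(400,300)),cv2.resize(s,(400,300),interpolation=cv2.INTER_CUBIC)])[:,:,::-1])
E
```

```text
clock: 20.03
eef_pos: [0.5601, 0.1149, 0.3125]
tool_rot: [-0.455, 0.882, -0.061, -0.11]
ft_force: [-0.1, -0.5, -0.3]
grip_width: 0.0133
grasp_force: 58.9
O [0.53405347 0.07832095 0.32048877] x [-0.57922153 -0.81512097 -0.00895631] z [-0.01099476 -0.00317416  0.99993452]
```

View pics/end.png

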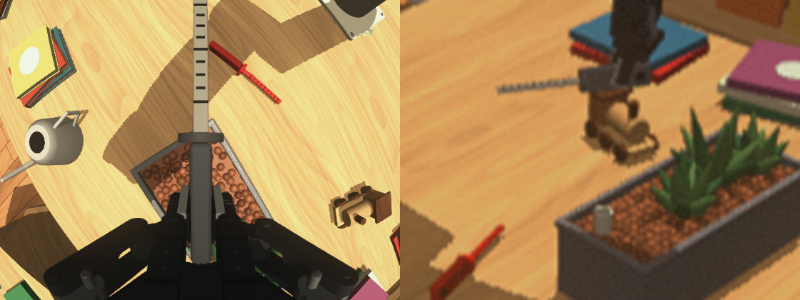

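The gauge is held level and high. In the left half, the scale marks face up along the blade from (200,0) to (200,105). In the right half, it is well clear of the planter. The can, books and train are undisturbed.

```bash
python3 -c "
from workcell import workorder
print(workorder.job_done())"
```

```text
the job is handed in; nothing more can be done
None
```

I lowered the grey gauge into the guide tube until its collar seated with a light 6 N push, drew it right out, and handed the job in at about 20 s with the gauge held level about 0.32 m up, scale side up; the can, books and train were not touched, and no verdict came back.

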